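Lock the cheese vacuum pot and hold its pump dial at the third click

ROBOT

A 6-joint arm with a two-finger parallel gripper is mounted at the origin on the work surface. World frame = base frame: x ahead of the robot, y to its left, z up, the work surface at z = 0. Lengths are in m, angles in rad, forces in N, time in s.
With the tool pointing down it reaches from about 0.3 to 0.85 m from the base axis. Payload 5.4 kg.
Tool frame: the origin (TCP) lies at the very end of the fingers, on their centre line; the grasp point (between the pads) lies 19 mm behind it; z points along the fingers, y is the direction in which the jaws open and shut (so a half turn about z gives the same grasp; the last joint's range is limited). The gripper opens to 85 mm and grips with 20 to 120 N. Pads are 22 mm wide; open, the fingers measure 114 mm over their backs; the gripper's body (76 mm by 85 mm) begins 54 mm behind the grasp point. The pads swing forward as they close: fully open they stand 13 mm farther back than shut.
Start: joints at [1.116, 0.158, 1.597, -0, 1.386, -0.21], TCP at [0.139, 0.558, 0.2] pointing down, gripper open.
Joint ranges: [-2.91, 2.91], [-0.94, 2.29], [0.18, 2.7], [-1.29, 4.43], [0.17, 2.64], [-3, 3]. Speed limits (rad/s): [2.57, 2.57, 3.14, 3.14, 3.14, 3.14].

INTERFACE

Orientations are given as a rotation vector (axis times angle).
In Python, from plant import robot, viewer, job_done, models gives the robot as it stands. The module is installed in compiled form; this text tells all that it offers.
- The arm moves only by the tool carry_out, never from a script. Its argument "targets" is a list of rows, each a list of 3 entries, a list of its own where there are three numbers: the turn, a rotation vector about the tool's x, y, z in degrees, then the shift along the tool's x, y, z in cm, then the finger opening in cm, from 0 to 8.54. A call has 1 to 5 rows; each row is the pose to reach, as a shift and turn from the pose measured when the call began, along the tool's axes at that moment; what a row does not reach only later rows make up. A row lasts 1/10 s, in which the tool goes at most 50 mm and 8.59 degrees, less where a joint would pass 70% of its speed; a pose out of reach is approached as far as the arm can. A call with a gripper value outside its range is refused whole. The fingers move at their own pace and stop on an object; "squeeze" is the grip in N (left out, the last holds). Time passes only in rows, so rows that repeat a pose let the fingers close. It gives the time, the measured TCP pose, the force and the opening at its end, in the units of the state.
- robot.sense(): the state, without advancing time (a new reading comes with each control period).
- viewer.snapshot(name): name is "side" or "top"; returns a dict with "img" (480x640x3 uint8, red, green, blue), "depth" (480x640 float32, m along the optical axis (not along the pixel's ray), 0 where there is no reading), "K" (3x3 intrinsics, pixels), "k1" (the pictures are not rectified: a ray, as slopes to the right and down, at radius r is drawn at 1 + k1 r^2 times it, then the intrinsics apply), "rvec" (rotation vector, rad) and "tvec" (3), from world to camera coordinates, as OpenCV has them. Camera axes: x right, y down, z forward; pixel columns grow to the right and rows downward; lengths in m; the calibration is good to about 2 mm. A picture is of the moment at which its call begins.
- job_done(): hands the job in, once; it reports no verdict.
Trained networks look in a picture, given as the dict that the camera call returned (one of the last four; its "shot" number tells which), for a name from the list of things; names that differ only in an ending like _2 or _b are one class to them, and where a whole thing is asked for, a point or a joint stands for the part that bears it (a point fixed in the world has none). Each returns a list of dicts, best first, with "score" (0 to 1); they miss things now and then, are a little off and sometimes report something else, mostly with a low value. They report only what shows in the picture. A call takes as long as a camera call.
- models.silhouettes(picture, query): "mask" (480x640 bool, what is visible of it) and "point" ([row, column] in pixels, amid what is visible of it).
The state is a dict: "time": time; "qpos": joint angles; "qd": joint speeds; "joint_torque": joint torques, N m; "tool_pos": TCP position; "tool_rot": TCP orientation; "contact_force": force on the tool from outside, world axes, zero at the start; "ft_torque": the same for the moment, N m; "grip_width": finger opening in m.
Only numpy, scipy, OpenCV 4.12 (cv2) and the standard library are available. Lean on these libraries where they do the work, as an engineer would, in place of code of your own. Each camera call takes 0.05 s, during which the arm holds its last target.

TASK

Turn the lock ring of the cheese vacuum pot by its yellow post until the post stands at the green locked mark. Only then press the red bar of the spring-return pump dial down past two clicks to the third (its pointer at the green dot), not on into the red, and finish while still holding it there, since it springs back if let go. Leave the cheeses, the jar and the spatula where they are.

Things in the scene. Friction and masses are not known exactly. Their poses are not given: they have to be found in the camera images.
- machine: Fixed vacuum packer on a grey base plate 195 mm (x) by 350 mm (y), 20 mm high. Origin at table height, z up. In its frame the round clear pot stands at (0, -100 mm), the pump dial's hub at (0, +55 mm), its lever pointing along +y, away from the pot. Its -x side faces the robot, turned by up to 20 degrees either way
- pot_axis (a point): Point on the vertical axis of pot and lock ring, 115 mm above the table. The pot is 124 mm across, its clear lid 110 mm high. Two marker pillars, 12 mm thick, tops 85 mm above the table, stand 100 mm from this axis: white = open, green = locked
- lock_ring (a joint): Dark steel lock ring around the pot's rim, turning about the pot's vertical axis. 0 = post at the white open mark (machine's -x side of the pot); grows counter-clockwise seen from above; 1.1 rad = post exactly at the green locked mark; end stop at 1.35 rad, beyond the mark. Starts between 0 and 0.4. Friction (about 2 N at the post) keeps it where it is left
- ring_post (a point): On the centre line of the ring's upright yellow post: 18 mm diameter, 78 mm from the pot's axis, top 135 mm above the table; this point is 115 mm above the table. The ring's flat top and the ear that carries the post lie 85 mm above the table
- hold_dial (a joint): Spring-return dial about the machine's x. 0 = rest, lever 0.45 rad above level; grows as the lever is pressed down. Clicks at 0.3, 0.6 and 0.9 rad; the third, 0.9, is the green dot (lever 0.45 rad below level); red dot 1.11, end stop 1.15. The clicks do not hold it: the spring returns it from everywhere. Needs 3 to 10 N at the bar, about 7 N at the third click
- dial_hub (a point): Centre of the dial on its horizontal axis, 95 mm above the table. The fixed round housing there is 92 mm across and reaches 141 mm above the table; housing and dial together are 72 mm thick (machine x). A yellow pointer on the dial runs along a rim of dots: grey rest, white, white, green, red
- dial_bar (a point): Centre of the red press bar at the lever's end: a round bar 18 mm in diameter, 48 mm long, lying along the machine's x, centre 110 mm from the dial's axis. It moves on an arc in the machine's y-z plane: raised 48 mm above the hub at rest, 48 mm below it at the third click; there its top is 56 mm above the table
- cheese_a: Loose small cheese wheel, 90 mm across, 45 mm high, orange disc on top; origin at the centre of its underside. Leave alone
- cheese_b: Loose small cheese wheel, same as the other. Leave alone
- jar: Loose amber honey jar with brass cap, 64 mm across, 85 mm high; origin at the centre of its underside. Leave alone
- spatula: Loose spatula lying flat, handle towards its own -x. Leave alone

How it is judged:
By the outcome, as a careful person would: the job done as asked, in the order asked, and still so for the second after the job is handed in, while the arm keeps its last pose, push and grip.
It also fails if it takes over 45 s, if anything falls off the work surface, if the arm or the gripper's body presses on something with over 40 N, if the wrist force passes 120 N, or if a joint passes its speed limit or range.

## Working session

There is one attempt and no reset: what is moved stays moved. The work goes in short steps, Python scripts to look and compute and a tool call to move; the robot and the scene stay as the last step left them, time stands still between calls to the robot, and variables do not carry over. Pictures are saved under pics/ and viewed, and the job is handed in when it is done.

Besides the shell and the picture viewer there is one more tool, called after "Emit:" as name(argument=value, ...) on one line, values as JSON. carry_out: Moves the arm, as the interface text tells. Its arguments: {"type":"object","properties":{"targets":{"type":"array","items":{"type":"array"}},"squeeze":{"type":"number"}},"required":["targets"]}

```bash
mkdir -p pics
cat > h.py <<'E'
import numpy as np, cv2
from plant import robot, viewer, job_done, models
def save(p,n): cv2.imwrite('pics/'+n+'.png',p['img'][:,:,::-1])
def RT(p):
    return cv2.Rodrigues(np.array(p['rvec'],float))[0],np.array(p['tvec'],float).reshape(3)
def dist(p): return np.array([p['k1'],0,0,0,0],float)
def proj(p,X):
    return cv2.projectPoints(np.array(X,float).reshape(-1,1,3),np.array(p['rvec'],float),np.array(p['tvec'],float),np.array(p['K'],float),dist(p))[0].reshape(-1,2)
def ray(p,uv):
    n=cv2.undistortPoints(np.array(uv,float).reshape(-1,1,2),np.array(p['K'],float),dist(p)).reshape(-1,2)
    R,t=RT(p); d=np.c_[n,np.ones(len(n))]@R; return -R.T@t,d
def cloud(p,mask):
    r,c=np.nonzero(mask&(p['depth']>0)); o,d=ray(p,np.c_[c,r]); return o+d*p['depth'][r,c][:,None]
def onz(p,uv,z):
    o,d=ray(p,uv); return o+d*((z-o[2])/d[:,2:3])
E
python3 - <<'E'
from h import *
s=robot.sense(); print({k:np.round(v,3) for k,v in s.items()})
for n in ['side','top']:
    p=viewer.snapshot(n); save(p,n+'0'); print(n,-RT(p)[0].T@RT(p)[1],p['shot'],p['k1'])
    for q in ['machine','ring_post','lock_ring','hold_dial','dial_bar','cheese_a','jar','spatula']:
        for m in models.silhouettes(p,q)[:2]:
            c=cloud(p,m['mask']); print(q,round(m['score'],2),np.round(m['point']),m['mask'].sum(),np.round(np.median(c,0),3) if len(c) else None, np.round(np.percentile(c,[2,98],axis=0),3).tolist() if len(c) else '')
E
```

```text
{'time': np.float64(0.0), 'qpos': array([ 1.116,  0.159,  1.598, -0.   ,  1.386, -0.21 ]), 'qd': array([-0.   , -0.003,  0.   ,  0.001, -0.   , -0.001]), 'joint_torque': array([ 1.0000e-03, -3.9600e+01, -3.3144e+01, -0.0000e+00,  8.0000e-03,
       -0.0000e+00]), 'tool_pos': array([0.139, 0.557, 0.199]), 'tool_rot': array([-3.830e-01, -3.117e+00,  3.000e-03]), 'contact_force': array([-0.707,  0.548, -0.029]), 'ft_torque': array([ 0.012, -0.044, -0.009]), 'grip_width': np.float64(0.085)}
side [-0.08210078 -0.70958477  1.16118486] 1 -0.04240955048145819
machine 0.87 [278. 304.] 9513 [ 0.526 -0.032  0.024] [[0.449, -0.159, 0.011], [0.633, 0.182, 0.137]]
ring_post 0.77 [290. 313.] 912 [ 0.526 -0.063  0.084] [[0.474, -0.114, 0.073], [0.629, 0.025, 0.135]]
ring_post 0.74 [279. 304.] 9612 [ 0.526 -0.031  0.023] [[0.449, -0.158, 0.01], [0.634, 0.184, 0.137]]
lock_ring 0.62 [287. 309.] 918 [ 0.526 -0.062  0.084] [[0.474, -0.114, 0.074], [0.63, 0.026, 0.135]]
hold_dial 0.27 [255. 361.] 980 [ 0.699 -0.055  0.043] [[0.666, -0.088, 0.003], [0.747, -0.007, 0.049]]
dial_bar 0.64 [234. 264.] 637 [0.
[... 801 characters left out ...]
28, 0.135]]
lock_ring 0.62 [295. 382.] 1323 [ 0.551 -0.045  0.085] [[0.477, -0.107, 0.08], [0.632, 0.028, 0.135]]
hold_dial 0.66 [272. 278.] 1129 [0.554 0.129 0.118] [[0.521, 0.087, 0.099], [0.59, 0.219, 0.153]]
dial_bar 0.8 [275. 281.] 1019 [0.554 0.126 0.119] [[0.521, 0.087, 0.099], [0.591, 0.219, 0.153]]
cheese_a 0.89 [200. 365.] 1567 [ 0.709 -0.041  0.044] [[0.669, -0.083, 0.009], [0.752, -0.002, 0.048]]
cheese_a 0.85 [206. 281.] 1480 [0.696 0.134 0.045] [[0.657, 0.095, 0.02], [0.736, 0.175, 0.049]]
jar 0.9 [270. 458.] 935 [ 0.567 -0.211  0.083] [[0.541, -0.245, 0.02], [0.596, -0.189, 0.088]]
spatula 0.84 [250. 168.] 1777 [0.607 0.374 0.004] [[0.404, 0.354, -0.001], [0.67, 0.413, 0.021]]
```

View pics/side0.png

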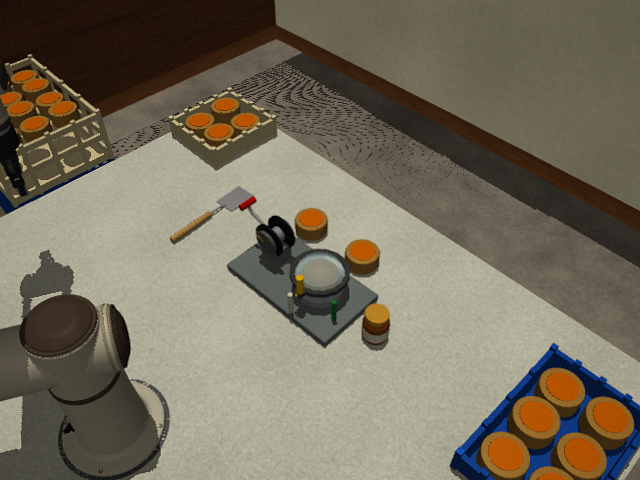

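View pics/top0.png

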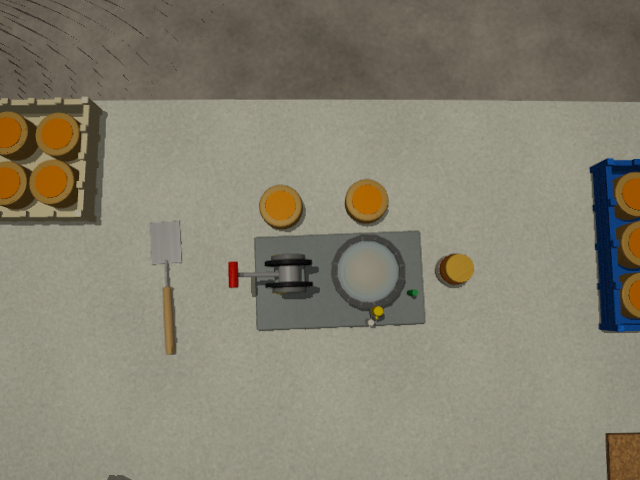

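Run:
```python
from h import *
for n in ['side','top']:
    p=viewer.snapshot(n)
    hsv=cv2.cvtColor(p['img'],cv2.COLOR_RGB2HSV); H,S,V=hsv[...,0],hsv[...,1],hsv[...,2]
    for nm,m in [('yellow',(H>20)&(H<35)&(S>130)&(V>80)),('green',(H>45)&(H<85)&(S>90)),('red',((H<6)|(H>174))&(S>130)&(V>60))]:
        k,l,st,ce=cv2.connectedComponentsWithStats(m.astype(np.uint8))
        for i in range(1,k):
            if st[i,4]>25:
                c=cloud(p,l==i); print(n,nm,st[i].tolist(),np.round(np.median(c,0),3),np.round(np.percentile(c,[5,95],axis=0),3).tolist())
    # crop
    u,v=(310,275) if n=='side' else (335,280)
    cr=p['img'][v-100:v+100,u-130:u+130]; cv2.imwrite(f'pics/{n}0c.png',cv2.resize(cr,(780,600),interpolation=cv2.INTER_CUBIC)[:,:,::-1])
    # base plate top: fit
    c=cloud(p,np.ones((480,640),bool)); b=c[(abs(c[:,2]-.02)<.006)&(c[:,0]>.4)&(c[:,0]<.7)&(abs(c[:,1])<.26)]
    print(n,cv2.minAreaRect((b[:,:2]*1000).astype(np.float32)),len(b))
```

```text
side yellow [295, 275, 9, 22, 125] [ 0.48  -0.058  0.117] [[0.473, -0.064, 0.083], [0.49, -0.049, 0.137]]
side green [331, 300, 6, 21, 99] [ 0.517 -0.135  0.055] [[0.512, -0.138, 0.021], [0.544, -0.104, 0.085]]
side red [239, 196, 17, 15, 108] [0.55  0.208 0.149] [[0.526, 0.202, 0.048], [0.606, 0.31, 0.154]]
side ((575.3256225585938, -32.0518798828125), (255.44451904296875, 440.6116027832031), 2.199957847595215) 4943
top yellow [446, 254, 28, 28, 570] [ 0.567 -0.22   0.084] [[0.547, -0.241, 0.081], [0.589, -0.198, 0.087]]
top yellow [372, 306, 11, 14, 103] [ 0.484 -0.053  0.133] [[0.472, -0.061, 0.083], [0.492, -0.046, 0.136]]
top green [407, 289, 11, 7, 55] [ 0.52  -0.128  0.081] [[0.515, -0.137, 0.024], [0.524, -0.126, 0.087]]
top red [228, 262, 10, 26, 230] [0.551 0.212 0.15 ] [[0.53, 0.205, 0.145], [0.571, 0.22, 0.153]]
top ((575.2247314453125, -9.685684204101562), (247.95474243164062, 399.8459777832031), 2.359247922897339) 9648
```

The pictures show the machine nearly square to the robot. In the top view the post is at (378,311), the white mark at (371,323), the green mark at (412,293) and the red bar at (233,274). The gripper has a clear approach from the robot's side. Next I'll refine the geometry.

Run:
```python
from h import *
from scipy.optimize import least_squares
P={n:viewer.snapshot(n) for n in ['side','top']}
for n,p in P.items():
    m=models.silhouettes(p,'machine')[0]['mask']; c=cloud(p,m)
    b=c[(abs(c[:,2]-.02)<.004)]; rr=cv2.minAreaRect((b[:,:2]*1000).astype(np.float32)); print(n,'plate',rr)
    # ring
    m=models.silhouettes(p,'lock_ring')[0]['mask']; c=cloud(p,m); r=c[abs(c[:,2]-.085)<.004]
    d=np.hypot(r[:,0]-.552,r[:,1]+.04); r=r[(d<.078)&(d>.05)]
    f=least_squares(lambda x:np.hypot(r[:,0]-x[0],r[:,1]-x[1])-x[2],[.552,-.04,.065],loss='soft_l1',f_scale=.002); print('ring',f.x,len(r),np.median(r[:,2]))
# triangulate by model rendering: top of post, marks, bar ends from pixel centroids
def tri(a,b):
    o1,d1=ray(P['side'],[a]);o2,d2=ray(P['top'],[b]);d1=d1[0];d2=d2[0]
    t=np.linalg.lstsq(np.c_[d1,-d2],o2-o1,rcond=None)[0]; x=o1+d1*t[0];y=o2+d2*t[1]; return (x+y)/2,np.linalg.norm(x-y)
for n,p in P.items():
    hsv=cv2.cvtColor(p['img'],cv2.COLOR_RGB2HSV); H,S,V=hsv[...,0],hsv[...,1],hsv[...,2]
    u,v,w,h=(225,190,140,150) if n=='side' else (220,230,200,100)
    cr=p['img'][v:v+h,u:u+w]; k=min(800//w,600//h); cv2.imwrite(f'pics/{n}1c.png',cv2.resize(cr,None,fx=k,fy=k,interpolation=cv2.INTER_CUBIC)[:,:,::-1]); print(n,u,v,k)
# red bar centroid tri
def cen(p,box):
    hsv=cv2.cvtColor(p['img'],cv2.COLOR_RGB2HSV); H,S,V=hsv[...,0],hsv[...,1],hsv[...,2]
    m=((H<6)|(H>174))&(S>130)&(V>40); r,c=np.nonzero(m); k=(c>=box[0])&(c<=box[2])&(r>=box[1])&(r<=box[3]); return [c[k].mean(),r[k].mean()]
a=cen(P['side'],(235,190,260,215));b=cen(P['top'],(225,255,242,292));print('bar',a,b,tri(a,b))
```

```text
side plate ((544.0611572265625, 12.14105224609375), (195.76776123046875, 350.2432861328125), 2.546891689300537)
ring [ 0.55955562 -0.04200305  0.06725409] 535 0.08460486392078237
top plate ((547.7711181640625, 13.850814819335938), (194.85769653320312, 350.16339111328125), 2.357328414916992)
ring [ 0.56140576 -0.04060629  0.06606278] 1067 0.08453958718622123
side 225 190 4
top 220 230 4
bar [np.float64(247.17857142857142), np.float64(203.08035714285714)] [np.float64(232.93886462882097), np.float64(274.3362445414847)] (array([0.55106653, 0.21309446, 0.14423149]), np.float64(5.5027645253761575e-05))
```

```bash
ls pics
```

```text
side0.png
side0c.png
side1c.png
top0.png
top0c.png
top1c.png
```

View pics/side0c.png

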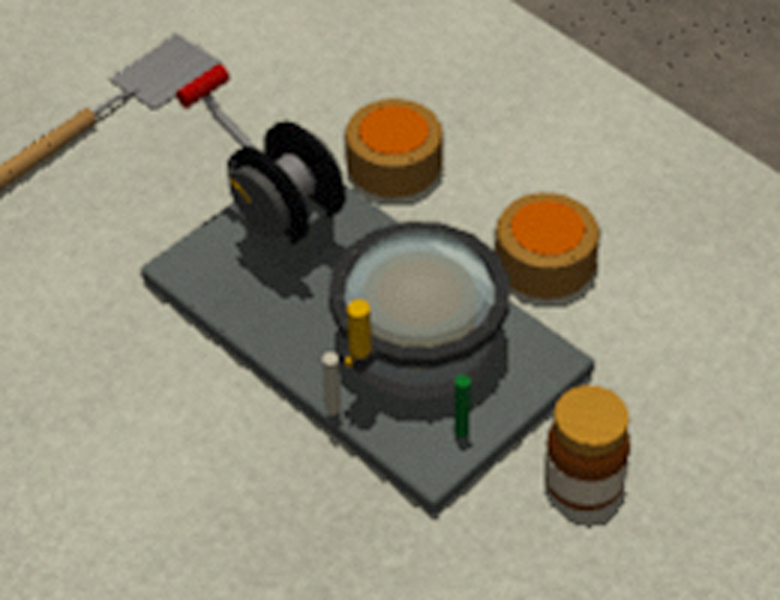

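View pics/top0c.png

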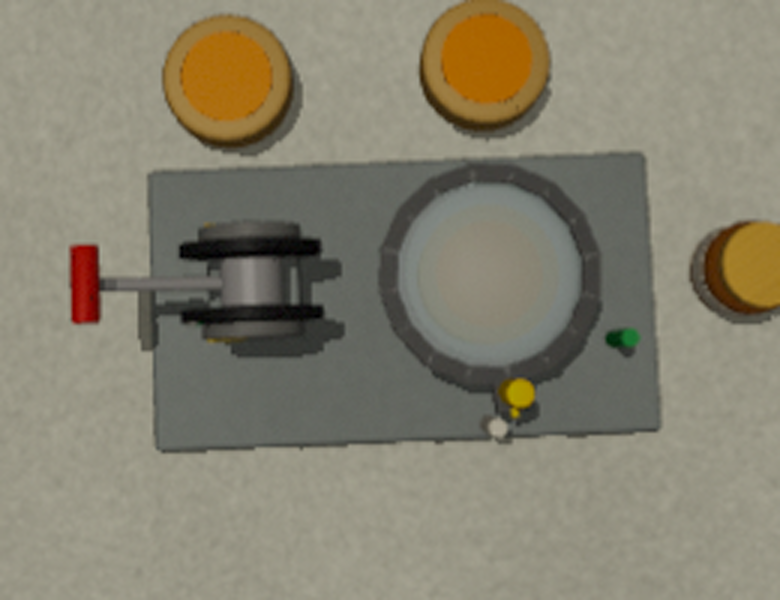

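```bash
cat >> h.py <<'E'
from scipy.spatial.transform import Rotation as Ro
def plan(tgts,close_to_world=True):
    """tgts: list of (pos, jawdir angle deg or None). prints rows (turn deg, shift cm) relative to current pose; tool down exactly"""
    s=robot.sense(); R=Ro.from_rotvec(s['tool_rot']).as_matrix(); p=np.array(s['tool_pos'])
    print('now',np.round(p,4),'jaw',np.round(np.degrees(np.arctan2(R[1,1],R[0,1])),1),'F',np.round(s['contact_force'],1),'w',round(float(s['grip_width']),4),'t',round(float(s['time']),2),'q',np.round(s['qpos'],2))
    for pos,j in tgts:
        c=[]
        for a in (j,j+180):
            y=np.array([np.cos(np.radians(a)),np.sin(np.radians(a)),0]); z=np.array([0,0,-1.]); x=np.cross(y,z)
            rv=Ro.from_matrix(R.T@np.c_[x,y,z]).as_rotvec(degrees=True); c.append((np.linalg.norm(rv),rv))
        rv=min(c,key=lambda q:q[0])[1]
        print('turn',np.round(rv,2).tolist(),'shift cm',np.round(R.T@(np.array(pos)-p)*100,2).tolist())
A=np.array([.5605,-.0413]); YAW=.0395
def onring(q,r=.078):
    a=np.pi+YAW+q; return A+r*np.array([np.cos(a),np.sin(a)]), np.degrees(a)+90
def yellow_top(p,zmin=.131):
    hsv=cv2.cvtColor(p['img'],cv2.COLOR_RGB2HSV); H,S,V=hsv[...,0],hsv[...,1],hsv[...,2]
    m=(H>20)&(H<35)&(S>130)&(V>80); c=cloud(p,m); c=c[(c[:,2]>zmin)&(np.hypot(*(c[:,:2]-A).T)<.11)]; return c
def ang(xy): d=np.asarray(xy)-A; return ((np.arctan2(d[1],d[0])-np.pi-YAW+np.pi)%(2*np.pi)-np.pi), np.hypot(*d)
E
python3 - <<'E'
from h import *
for n in ['side','top']:
    p=viewer.snapshot(n); c=yellow_top(p)
    (xy,r)=cv2.minEnclosingCircle((c[:,:2]*1000).astype(np.float32)); m=c.mean(0); print(n,len(c),m,xy,r,ang(m[:2]),ang(np.array(xy)/1000))
    hsv=cv2.cvtColor(p['img'],cv2.COLOR_RGB2HSV); H,S,V=hsv[...,0],hsv[...,1],hsv[...,2]
    g=cloud(p,(H>45)&(H<85)&(S>90)); g=g[(g[:,2]>.082)]; print('green',len(g),g.mean(0),ang(g.mean(0)[:2]))
xy,j=onring(.12,.080); print(xy,j); plan([(np.r_[xy,.2],j),(np.r_[xy,.097],j)])
E
```

```text
side 39 [ 0.48308265 -0.05498516  0.13451239] (483.7824401855469, -54.77176284790039) 9.612497329711914 (np.float64(0.13546373139922885), np.float64(0.07861761951202327)) (np.float64(0.13432979299056313), np.float64(0.07789141402050845))
green 171 [0.34047509 0.26091931 0.21854643] (np.float64(-0.9810045290827483), np.float64(0.3738281318669204))
top 71 [ 0.48567761 -0.05345263  0.13437608] (485.5693664550781, -53.82861328125) 8.740218162536621 (np.float64(0.12151365138835679), np.float64(0.07580287380929514)) (np.float64(0.1261702953437851), np.float64(0.07597082330865239))
green 43 [ 0.53831919 -0.01486182  0.09659378] (np.float64(-0.9122412999914022), np.float64(0.03451036689539729))
[ 0.48151545 -0.05400597] 279.1386768323366
now [0.1394 0.5579 0.2005] jaw 76.0 F [-0.  -0.8  0.3] w 0.0852 t 1.4 q [ 1.12  0.16  1.6   0.    1.39 -0.21]
turn [0.0, -0.0, -23.16] shift cm [-48.03, -51.07, 0.05]
turn [0.0, -0.0, -23.16] shift cm [-48.03, -51.07, 10.35]
```

Emit:
carry_out(targets=[[[0, 0, 156.8], [-48, -51, -2], 8.5], [[0, 0, 156.8], [-48, -51, -2], 8.5], [[0, 0, 156.8], [-48, -51, -2], 8.5], [[0, 0, 156.8], [-48, -51, -2], 8.5], [[0, 0, 156.8], [-48, -51, -2], 8.5]])

```text
time: 1.9
tool_pos: [0.2619, 0.3381, 0.2078]
tool_rot: [1.506, 2.756, 0.001]
contact_force: [0.5, 0.1, 0.3]
grip_width: 0.0852
```

```bash
cat > a.py <<'E'
from h import *
xy,j=onring(.128,.080); plan([(np.r_[xy,.21],j),(np.r_[xy,.097],j)])
E
python3 a.py
```

```text
now [0.2619 0.3381 0.2078] jaw 32.7 F [0.5 0.1 0.3] w 0.0852 t 1.9 q [ 0.63 -0.25  1.98 -0.    1.41  0.06]
turn [0.04, 0.03, -66.9] shift cm [-44.92, -2.73, -0.21]
turn [0.04, 0.03, -66.9] shift cm [-44.92, -2.74, 11.09]
```

Emit:
carry_out(targets=[[[0, 0, 113], [-44.9, -2.7, 0], 8.5], [[0, 0, 113], [-44.9, -2.7, 0], 8.5], [[0, 0, 113], [-44.9, -2.7, 0], 8.5], [[0, 0, 113], [-44.9, -2.7, 0], 8.5], [[0, 0, 113], [-44.9, -2.7, 0], 8.5]])

```text
time: 2.4
tool_pos: [0.3842, 0.1196, 0.2082]
tool_rot: [2.412, 2.012, 0.003]
contact_force: [1.4, 0.5, 0.3]
grip_width: 0.0853
```

```bash
python3 a.py
```

```text
now [0.3842 0.1196 0.2082] jaw -10.3 F [1.4 0.5 0.3] w 0.0853 t 2.4 q [-0.   -0.33  2.04  0.    1.43  0.18]
turn [0.05, -0.1, 70.07] shift cm [-15.4, 12.71, -0.17]
turn [0.05, -0.1, 70.07] shift cm [-15.41, 12.69, 11.13]
```

Emit:
carry_out(targets=[[[0, 0, 70], [-15.4, 12.7, 0], 8.5], [[0, 0, 70], [-15.4, 12.7, 0], 8.5], [[0, 0, 70], [-15.4, 12.7, 0], 8.5], [[0, 0, 70], [-15.4, 12.7, 0], 8.5], [[0, 0, 70], [-15.4, 12.7, 0], 8.5]])

```text
time: 2.9
tool_pos: [0.4833, -0.0596, 0.2082]
tool_rot: [2.983, 0.98, 0.002]
contact_force: [0.0, 0.5, 0.5]
grip_width: 0.0851
```

```bash
python3 a.py
```

```text
now [ 0.4833 -0.0596  0.2082] jaw -53.6 F [0.  0.5 0.5] w 0.0851 t 2.9 q [-0.37 -0.08  1.83 -0.    1.39  0.56]
turn [0.1, -0.07, 26.79] shift cm [0.16, -0.5, -0.18]
turn [0.1, -0.07, 26.79] shift cm [0.15, -0.52, 11.12]
```

Emit:
carry_out(targets=[[[0, 0, 26.8], [0.2, -0.5, 0], 8.5], [[0, 0, 26.8], [0.2, -0.5, 0], 8.5], [[0, 0, 26.8], [0.2, -0.5, 0], 8.5], [[0, 0, 26.8], [0.2, -0.5, 0], 8.5], [[0, 0, 26.8], [0.2, -0.5, 3], 8.5]])

```text
time: 3.4
tool_pos: [0.4852, -0.0556, 0.1821]
tool_rot: [3.125, 0.266, 0.016]
contact_force: [1.0, -0.4, 0.4]
grip_width: 0.0847
```

```bash
python3 a.py
```

```text
now [ 0.4852 -0.0556  0.1821] jaw -80.3 F [ 1.  -0.4  0.4] w 0.0847 t 3.4 q [-0.36 -0.06  1.87 -0.    1.33  1.04]
turn [0.35, -0.56, 0.12] shift cm [-0.31, -0.13, -2.8]
turn [0.35, -0.56, 0.12] shift cm [-0.42, -0.2, 8.5]
```

Emit:
carry_out(targets=[[[0.3, -0.5, 0], [-0.4, -0.2, 2.5], 8.0], [[0.3, -0.5, 0], [-0.4, -0.2, 5.5], 7.0], [[0.3, -0.5, 0], [-0.4, -0.2, 8.4], 6.0], [[0.3, -0.5, 0], [-0.4, -0.2, 8.4], 5.0]])

```text
time: 3.8
tool_pos: [0.4784, -0.0533, 0.0941]
tool_rot: [-3.127, -0.269, 0.01]
contact_force: [-0.8, 0.7, -0.8]
grip_width: 0.0503
```

```bash
python3 a.py
python3 - <<'E'
from h import *
for n,(u,v,w,h) in {'side':(240,200,140,130),'top':(320,220,120,130)}.items():
    p=viewer.snapshot(n); cr=p['img'][v:v+h,u:u+w]; cv2.imwrite(f'pics/{n}2.png',cv2.resize(cr,None,fx=4,fy=4,interpolation=cv2.INTER_CUBIC)[:,:,::-1])
E
```

```text
now [ 0.4784 -0.0533  0.0941] jaw -80.2 F [-0.8  0.7 -0.8] w 0.0503 t 3.8 q [-0.36  0.03  1.95 -0.    1.16  1.04]
turn [-0.2, 0.36, 0.25] shift cm [0.22, 0.14, -11.59]
turn [-0.2, 0.36, 0.25] shift cm [0.29, 0.18, -0.29]
```

View pics/side2.png

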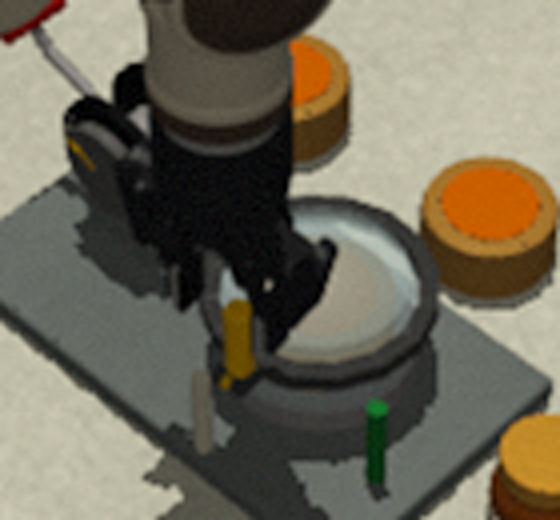

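View pics/top2.png

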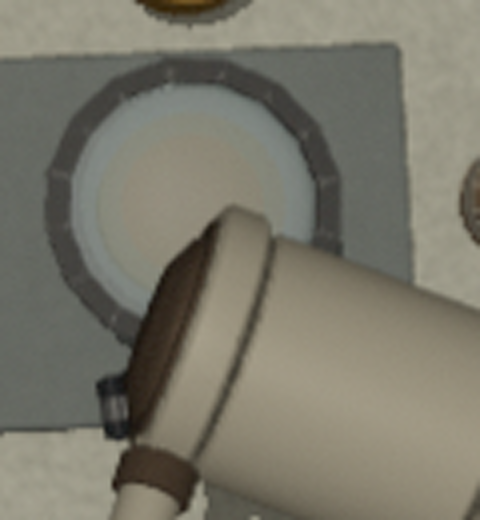

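In the side view the yellow post (about pixel 299,285) stands between the open fingers and nothing is touching. I'll close on it now.

Emit:
carry_out(targets=[[[0, 0, 0], [0.2, 0.15, -0.1], 3], [[0, 0, 0], [0.2, 0.15, -0.1], 1], [[0, 0, 0], [0.2, 0.15, -0.1], 0.5], [[0, 0, 0], [0.2, 0.15, -0.1], 0.5], [[0, 0, 0], [0.2, 0.15, -0.1], 0.5]], squeeze=25)

```text
time: 4.4
tool_pos: [0.4857, -0.0562, 0.1016]
tool_rot: [3.128, 0.269, 0.007]
contact_force: [-0.1, 0.0, 5.9]
grip_width: 0.0154
```

```bash
cat > b.py <<'E'
from h import *
import sys
s=robot.sense(); q,r=ang(s['tool_pos'][:2]); print('q,r',q,r,s['ft_torque'])
qs=[float(x) for x in sys.argv[1:]]
T=[]
for k in qs:
    xy,j=onring(k,r); T.append((np.r_[xy,.097],j))
plan(T)
E
python3 b.py .24 .36 .48 .6 .72
```

```text
q,r 0.1567300857025078 0.07626468296245376 [0.19129696 0.01923476 0.05831169]
now [ 0.4857 -0.0562  0.1016] jaw -80.2 F [-0.1  0.   5.9] w 0.0154 t 4.4 q [-0.36  0.03  1.94  0.    1.17  1.04]
turn [0.15, -0.23, -6.2] shift cm [0.04, 0.63, 0.46]
turn [0.17, -0.22, -13.08] shift cm [0.19, 1.53, 0.46]
turn [0.18, -0.21, -19.95] shift cm [0.45, 2.41, 0.47]
turn [0.19, -0.2, -26.83] shift cm [0.82, 3.25, 0.47]
turn [0.21, -0.19, -33.7] shift cm [1.28, 4.04, 0.47]
```

Run:
```python
from h import *
for n,(u,v,w,h) in {'side':(240,200,140,130)}.items():
    p=viewer.snapshot(n); cr=p['img'][v:v+h,u:u+w]; cv2.imwrite(f'pics/{n}3.png',cv2.resize(cr,None,fx=4,fy=4,interpolation=cv2.INTER_CUBIC)[:,:,::-1])
s=robot.sense(); print(s['tool_pos'],s['contact_force'],s['grip_width'])
```

```text
[ 0.48570668 -0.05616753  0.1015711 ] [-0.41202043  1.29063795  6.67177277] 0.014870804725562488
```

View pics/side3.png

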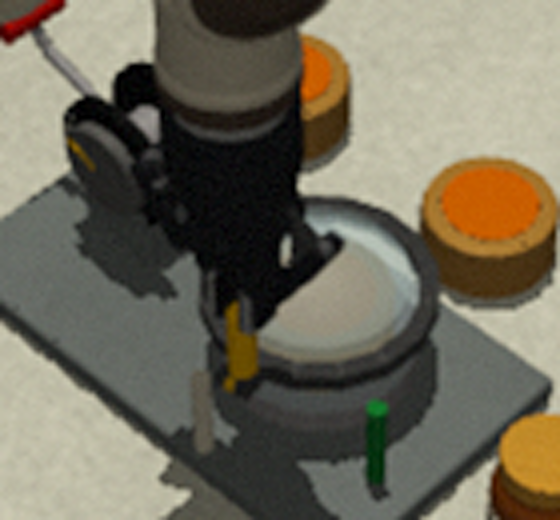

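Emit:
carry_out(targets=[[[0, 0, 0], [-0.1, 0, -0.1], 0.5], [[0, 0, 0], [-0.1, 0, -0.1], 0.5], [[0, 0, 0], [-0.1, 0, -0.1], 0.5]])

```text
time: 4.75
tool_pos: [0.4856, -0.0561, 0.102]
tool_rot: [3.128, 0.268, 0.011]
contact_force: [7.7, -0.3, -9.0]
grip_width: 0.015
```

```bash
python3 b.py .24 .36 .48 .6 .72
python3 - <<'E'
from h import *
p=viewer.snapshot('side'); c=yellow_top(p); print(len(c),c.mean(0))
for q in ['ring_post']:
    m=models.silhouettes(p,q)[0]; print(m['score'],m['point'])
s=robot.sense(); t=np.array(s['tool_pos']); R=Ro.from_rotvec(s['tool_rot']).as_matrix()
pts=[t,t-R[:,2]*.019,t+R[:,0]*.011,t-R[:,0]*.011,np.r_[.4848,-.0543,.135],np.r_[.4848,-.0543,.085]]
uv=proj(p,pts); print(np.round(uv,1))
im=cv2.resize(p['img'][230:330,250:350],None,fx=6,fy=6,interpolation=cv2.INTER_CUBIC)[:,:,::-1].copy()
for (u,v),col in zip(uv,[(0,0,255),(255,0,255),(255,255,0),(255,255,0),(0,255,0),(0,255,0)]): cv2.circle(im,(int((u-250+.5)*6),int((v-230+.5)*6)),4,col,-1)
cv2.imwrite('pics/s4.png',im)
E
```

```text
q,r 0.1560984965452672 0.07635304772096671 [ 0.09162103 -1.21858822  0.06975532]
now [ 0.4856 -0.0561  0.102 ] jaw -80.2 F [ 7.7 -0.3 -9. ] w 0.015 t 4.75 q [-0.36  0.03  1.94  0.    1.17  1.04]
turn [0.17, -0.39, -6.21] shift cm [0.04, 0.64, 0.5]
turn [0.19, -0.38, -13.08] shift cm [0.19, 1.54, 0.51]
turn [0.22, -0.37, -19.96] shift cm [0.45, 2.42, 0.51]
turn [0.24, -0.36, -26.84] shift cm [0.82, 3.26, 0.52]
turn [0.26, -0.34, -33.71] shift cm [1.28, 4.05, 0.52]
9 [ 0.47923678 -0.05502651  0.1335491 ]
0.78 [289.4, 324.9]
[[300.5 286.7]
 [300.3 281.4]
 [303.4 283.7]
 [297.6 289.7]
 [299.3 277.2]
 [299.9 291.1]]
```

View pics/s4.png

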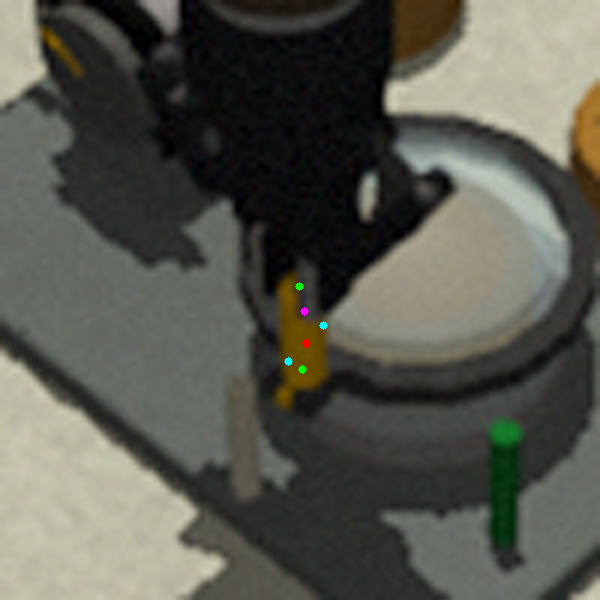

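The post is held: small commands produce a reaction force and the tool doesn't move. I'll turn the ring along its arc.

Emit:
carry_out(targets=[[[0, 0, -6.2], [0.05, 0.65, 0.05], 0.5], [[0, 0, -13.1], [0.2, 1.55, 0.05], 0.5], [[0, 0, -20], [0.45, 2.4, 0.05], 0.5], [[0, 0, -26.8], [0.8, 3.25, 0.05], 0.5], [[0, 0, -33.7], [1.3, 4.05, 0.05], 0.5]])

```text
time: 5.35
tool_pos: [0.505, -0.094, 0.1018]
tool_rot: [2.912, 1.17, 0.009]
contact_force: [-0.1, 0.8, 0.8]
grip_width: 0.0148
```

```bash
python3 b.py .78 .88 .98 1.06
python3 - <<'E'
from h import *
p=viewer.snapshot('side'); 
im=cv2.resize(p['img'][230:330,250:350],None,fx=6,fy=6,interpolation=cv2.INTER_CUBIC)[:,:,::-1].copy()
cv2.imwrite('pics/s5.png',im)
E
```

```text
q,r 0.7205973174707943 0.07653131592216265 [ 0.08753838  0.03831115 -0.20574814]
now [ 0.505  -0.094   0.1018] jaw -46.2 F [-0.1  0.8  0.8] w 0.0148 t 5.35 q [-0.42  0.1   1.87  0.    1.17  0.39]
turn [0.31, -0.22, -3.18] shift cm [0.01, 0.45, 0.48]
turn [0.32, -0.2, -8.91] shift cm [0.09, 1.21, 0.48]
turn [0.33, -0.19, -14.64] shift cm [0.25, 1.96, 0.49]
turn [0.33, -0.17, -19.23] shift cm [0.42, 2.55, 0.49]
```

View pics/s5.png

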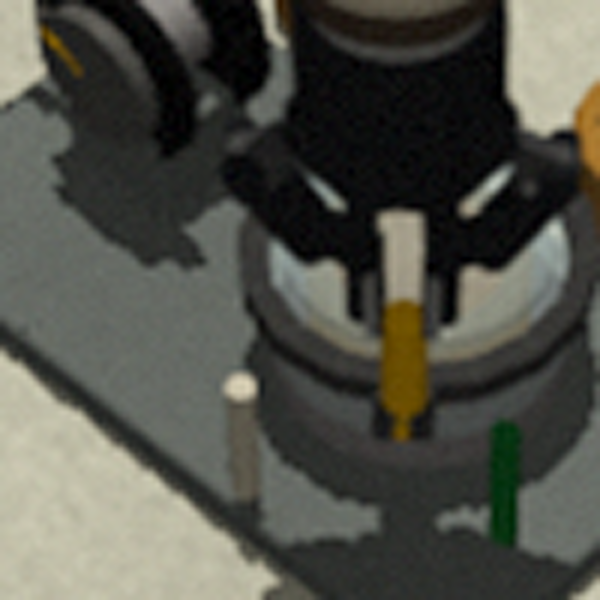

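The side picture shows the post between the fingers, now midway between the white mark (290,294) and the green mark (334,302). I'll carry on.

Emit:
carry_out(targets=[[[0, 0, -5], [0.05, 0.7, 0], 0.5], [[0, 0, -11], [0.15, 1.5, 0], 0.5], [[0, 0, -16], [0.3, 2.1, 0], 0.5], [[0, 0, -19.2], [0.4, 2.55, 0], 0.5], [[0, 0, -19.2], [0.4, 2.55, 0], 0.5]])

```text
time: 5.9
tool_pos: [0.5267, -0.1106, 0.1018]
tool_rot: [2.673, 1.64, 0.009]
contact_force: [1.8, -0.6, -3.9]
grip_width: 0.0147
```

```bash
cat > m.py <<'E'
from h import *
import sys
p=viewer.snapshot('side'); 
hsv=cv2.cvtColor(p['img'],cv2.COLOR_RGB2HSV); H,S,V=hsv[...,0],hsv[...,1],hsv[...,2]
for nm,m in [('y',(H>20)&(H<35)&(S>130)&(V>60)),('g',(H>45)&(H<85)&(S>90)&(V>30))]:
    m=m.copy(); m[:265]=0; m[330:]=0; m[:,:285]=0; m[:,350:]=0
    k,l,st,ce=cv2.connectedComponentsWithStats(m.astype(np.uint8))
    for i in range(1,k):
        if st[i,4]>25:
            c=cloud(p,l==i); print(nm,st[i],ce[i],np.round(np.median(c,0),4),'q',ang(np.median(c,0)[:2]))
for q in (1.0,1.05,1.1,1.15):
    xy,_=onring(q); g,_=onring(q,.1); print(q,'post line px',np.round(proj(p,[np.r_[xy,.135],np.r_[xy,.085]]),1).tolist(),'pillar',np.round(proj(p,[np.r_[g,.085],np.r_[g,.021]]),1).tolist())
im=cv2.resize(p['img'][230:330,250:350],None,fx=6,fy=6,interpolation=cv2.INTER_CUBIC)[:,:,::-1].copy()
cv2.imwrite('pics/%s.png'%sys.argv[1],im)
E
python3 b.py 1.1; python3 m.py s6
```

```text
q,r 1.0777083888830115 0.0771377563431095 [-0.09282933 -0.32225346 -0.03857737]
now [ 0.5267 -0.1106  0.1018] jaw -26.9 F [ 1.8 -0.6 -3.9] w 0.0147 t 5.9 q [-0.43  0.16  1.8   0.    1.17  0.04]
turn [0.45, -0.1, -2.2] shift cm [0.0, 0.17, 0.49]
y [326 279   7  23 127] [329.36220472 289.62992126] [ 0.5199 -0.1159  0.1137] q (np.float64(1.0329809064428606), np.float64(0.08496549039919328))
g [331 300   6  21  97] [333.65979381 309.8556701 ] [ 0.5164 -0.1344  0.0588] q (np.float64(1.0890156530841848), np.float64(0.10300837925664547))
1.0 post line px [[327.5, 281.9], [327.3, 295.7]] pillar [[329.7, 303.1], [329.4, 319.7]]
1.05 post line px [[329.1, 281.6], [328.9, 295.4]] pillar [[331.8, 302.6], [331.4, 319.2]]
1.1 post line px [[330.8, 281.2], [330.5, 295.0]] pillar [[333.8, 302.1], [333.4, 318.7]]
1.15 post line px [[332.4, 280.7], [332.1, 294.5]] pillar [[335.9, 301.5], [335.4, 318.1]]
```

View pics/s6.png

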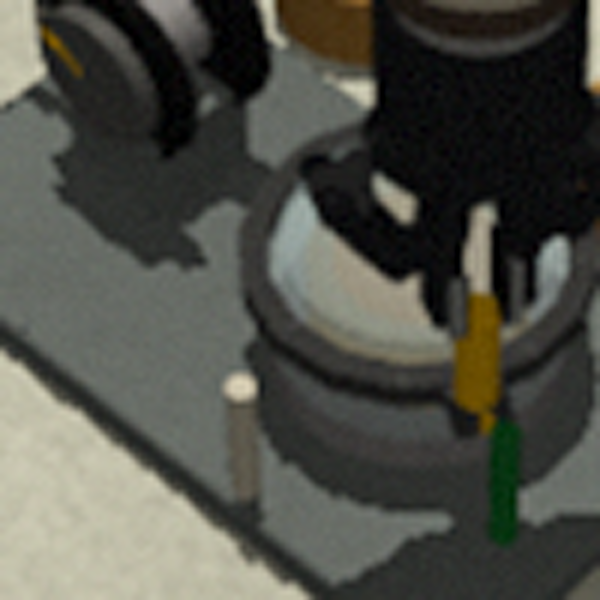

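Emit:
carry_out(targets=[[[0, 0, -2.8], [0.05, 0.4, 0], 0.5], [[0, 0, -2.8], [0.05, 0.4, 0], 0.5], [[0, 0, -2.8], [0.05, 0.4, 0], 0.5]])

```text
time: 6.25
tool_pos: [0.5302, -0.1123, 0.1019]
tool_rot: [2.633, 1.701, 0.008]
contact_force: [-0.5, -1.6, -2.7]
grip_width: 0.015
```

```bash
python3 b.py 1.1; python3 m.py s7
```

```text
q,r 1.1282944948475278 0.07719316450791038 [-0.4400977  0.1267003 -0.1467074]
now [ 0.5302 -0.1123  0.1019] jaw -24.3 F [-0.5 -1.6 -2.7] w 0.015 t 6.25 q [-0.43  0.16  1.79  0.    1.17 -0.01]
turn [0.49, -0.04, 0.42] shift cm [-0.0, -0.22, 0.48]
y [327 279   8  22 124] [331.05645161 289.16129032] [ 0.5237 -0.1181  0.113 ] q (np.float64(1.0847254263639137), np.float64(0.08510956922056655))
g [331 300   6  21  97] [333.69072165 309.81443299] [ 0.5158 -0.1347  0.0596] q (np.float64(1.0848916082073066), np.float64(0.10359507964983686))
1.0 post line px [[327.5, 281.9], [327.3, 295.7]] pillar [[329.7, 303.1], [329.4, 319.7]]
1.05 post line px [[329.1, 281.6], [328.9, 295.4]] pillar [[331.8, 302.6], [331.4, 319.2]]
1.1 post line px [[330.8, 281.2], [330.5, 295.0]] pillar [[333.8, 302.1], [333.4, 318.7]]
1.15 post line px [[332.4, 280.7], [332.1, 294.5]] pillar [[335.9, 301.5], [335.4, 318.1]]
```

View pics/s7.png

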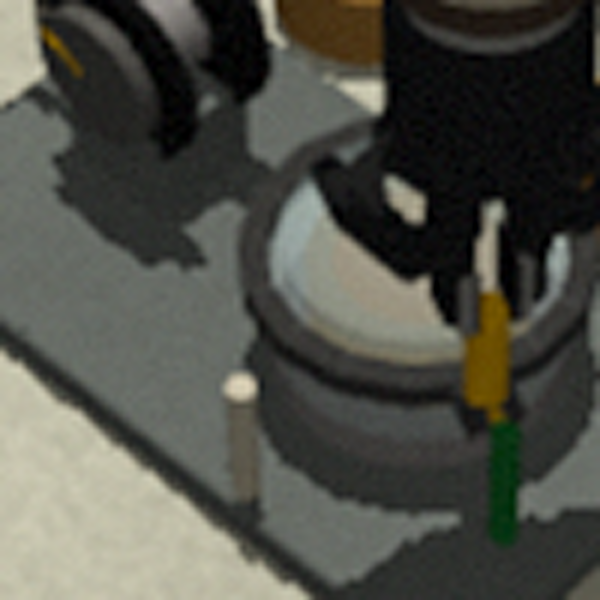

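The post's q is 1.085, the same as the green pillar, so they line up. I'll release, lift and check from above.

Emit:
carry_out(targets=[[[0, 0, 0], [0, 0, 0], 3], [[0, 0, 0], [0, 0, 0], 4.5], [[0, 0, 0], [0, 0, 0], 4.5], [[0, 0, 0], [0, 0, -4], 4.5], [[0, 0, 0], [0, 0, -8], 4.5]])

```text
time: 6.8
tool_pos: [0.5284, -0.1113, 0.1817]
tool_rot: [2.636, 1.703, 0.006]
contact_force: [0.7, -0.3, 0.6]
grip_width: 0.0449
```

Emit:
carry_out(targets=[[[0, 0, 0], [-4, -4, -4], 4.5], [[0, 0, 0], [-8, -8, -4], 2], [[0, 0, 0], [-12, -12, -4], 0], [[0, 0, 0], [-12, -12, -4], 0]])

```text
time: 7.2
tool_pos: [0.3676, -0.1719, 0.2216]
tool_rot: [2.635, 1.701, 0.006]
contact_force: [0.3, -1.3, 0.9]
grip_width: 0.0018
```

```bash
python3 m.py s8
python3 - <<'E'
from h import *
p=viewer.snapshot('top'); save(p,'t8'); c=yellow_top(p,.128); 
if len(c): xy,r=cv2.minEnclosingCircle((c[:,:2]*1000).astype(np.float32)); print('top post',len(c),xy,r,ang(c.mean(0)[:2]),ang(np.array(xy)/1000))
hsv=cv2.cvtColor(p['img'],cv2.COLOR_RGB2HSV); H,S,V=hsv[...,0],hsv[...,1],hsv[...,2]
g=cloud(p,(H>45)&(H<85)&(S>90)); g=g[(g[:,2]>.08)&(g[:,2]<.09)&(np.hypot(*(g[:,:2]-A).T)<.12)]; print('green',len(g),g.mean(0),ang(g.mean(0)[:2]))
y=np.array([-np.sin(YAW),np.cos(YAW)]); hub=A+.155*y; bar=hub+.099*y; print('hub',hub,'bar',bar)
plan([(np.r_[bar,.19],np.degrees(YAW)),(np.r_[bar,.16],np.degrees(YAW))])
E
```

```text
y [327 278   8  22 138] [330.69565217 287.97101449] [ 0.5237 -0.1163  0.1164] q (np.float64(1.0756012977687162), np.float64(0.08352246219113692))
g [331 300   6  21 100] [333.69 309.66] [ 0.516  -0.1345  0.061 ] q (np.float64(1.0858232714823108), np.float64(0.10323259159155583))
1.0 post line px [[327.5, 281.9], [327.3, 295.7]] pillar [[329.7, 303.1], [329.4, 319.7]]
1.05 post line px [[329.1, 281.6], [328.9, 295.4]] pillar [[331.8, 302.6], [331.4, 319.2]]
1.1 post line px [[330.8, 281.2], [330.5, 295.0]] pillar [[333.8, 302.1], [333.4, 318.7]]
1.15 post line px [[332.4, 280.7], [332.1, 294.5]] pillar [[335.9, 301.5], [335.4, 318.1]]
top post 72 (529.4146728515625, -110.9101791381836) 8.7587890625 (np.float64(1.1107578488619891), np.float64(0.07601364211067463)) (np.float64(1.1113043251224646), np.float64(0.07623565178822435))
green 27 [ 0.52031607 -0.1306028   0.08357035] (np.float64(1.1084640685641638), np.float64(0.09792721004809156))
hub [0.55437909 0.1135791 ] bar [0.55046961 0.21250187]
now [ 0.3676 -0.1723  0.2215] jaw -24.5 F [1.2 0.6 0.5] w -0.0001 t 7.3 q [-0.74 -0.33  2.01  0.    1.45 -0.31]
turn [0.36, 0.09, -26.75] shift cm [42.6, 0.67, 3.16]
turn [0.36, 0.09, -26.75] shift cm [42.6, 0.65, 6.15]
```

View pics/t8.png

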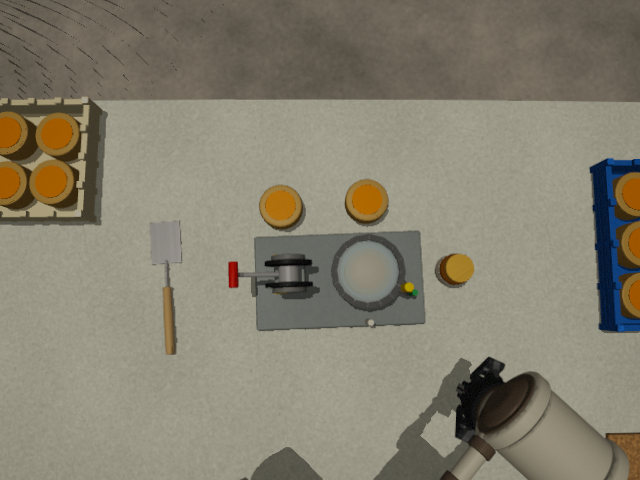

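The post at (409,287) touches the green mark at (413,293) radially. The top view gives post 1.111 and green 1.108, and the side view 1.076 and 1.086. Next is the dial bar at (233,274).

Emit:
carry_out(targets=[[[0, 0, -8], [5, 0, 0], 0], [[0, 0, -16], [10, 0, 0], 0], [[0, 0, -24], [15, 0.2, 0], 0], [[0, 0, -26.8], [20, 0.4, 0], 0], [[0, 0, -26.8], [25, 0.5, 0], 0]])

```text
time: 7.8
tool_pos: [0.477, 0.0559, 0.2218]
tool_rot: [2.17, 2.263, 0.005]
contact_force: [1.2, -1.4, 0.0]
grip_width: -0.0004
```

```bash
cat > d.py <<'E'
from h import *
import sys
yv=np.array([-np.sin(YAW),np.cos(YAW)]); hub=A+.155*yv
s=robot.sense(); d=np.array(s['tool_pos'][:2])-hub; print('machine y rel hub',d@yv,'x',d@np.array([yv[1],-yv[0]]))
T=[]
for a in sys.argv[1:]:
    q,dz=map(float,a.split(',')); T.append((np.r_[hub+.110*np.cos(q-.45)*yv,.095-.110*np.sin(q-.45)+.009+dz],np.degrees(YAW)))
plan(T)
E
python3 d.py 0,.03 0,.01
```

```text
machine y rel hub -0.05454247651710078 x -0.07961295690788214
now [0.477  0.0559 0.2218] jaw 2.4 F [ 1.2 -1.4  0. ] w -0.0004 t 7.8 q [-0.13 -0.11  1.83 -0.    1.42 -0.18]
turn [0.4, 0.16, 0.15] shift cm [15.35, 7.97, 4.01]
turn [0.4, 0.16, 0.15] shift cm [15.36, 7.96, 6.01]
```

Emit:
carry_out(targets=[[[0, 0, 0], [4, 2, 0], 0], [[0, 0, 0], [8, 4, 0], 0], [[0, 0, 0], [12, 6, 0], 0], [[0, 0, 0], [15.4, 8, 1], 0], [[0.4, 0.2, 0], [15.4, 8, 4], 0]])

```text
time: 8.3
tool_pos: [0.5542, 0.2188, 0.1844]
tool_rot: [2.167, 2.271, 0.013]
contact_force: [-0.4, -0.5, -0.7]
grip_width: -0.0003
```

Emit:
carry_out(targets=[[[0, 0, 0], [0, 0, 0], 0], [[0, 0, 0], [0, 0, 0], 0]])

```text
time: 8.5
tool_pos: [0.5541, 0.2198, 0.1845]
tool_rot: [2.166, 2.272, 0.013]
contact_force: [0.1, -0.2, 0.7]
grip_width: 0.0002
```

```bash
python3 d.py 0,.0 .15,0 .3,0 .45,0 .6,0
python3 - <<'E'
from h import *
for n,(u,v,w,h) in {'side':(215,150,130,130),'top':(200,220,130,130)}.items():
    p=viewer.snapshot(n); cr=p['img'][v:v+h,u:u+w]; cv2.imwrite(f'pics/{n}9.png',cv2.resize(cr,None,fx=4,fy=4,interpolation=cv2.INTER_CUBIC)[:,:,::-1])
E
```

```text
machine y rel hub 0.10610584261446739 x 0.003948977958147385
now [0.5541 0.2198 0.1845] jaw 2.7 F [ 0.1 -0.2  0.7] w 0.0002 t 8.5 q [0.17 0.22 1.56 0.   1.35 0.12]
turn [0.42, -0.24, 0.48] shift cm [-0.72, -0.42, 3.26]
turn [0.42, -0.24, 0.48] shift cm [-0.12, -0.43, 4.79]
turn [0.42, -0.24, 0.48] shift cm [0.24, -0.44, 6.4]
turn [0.42, -0.24, 0.48] shift cm [0.36, -0.45, 8.04]
turn [0.42, -0.24, 0.48] shift cm [0.23, -0.46, 9.69]
```

View pics/side9.png

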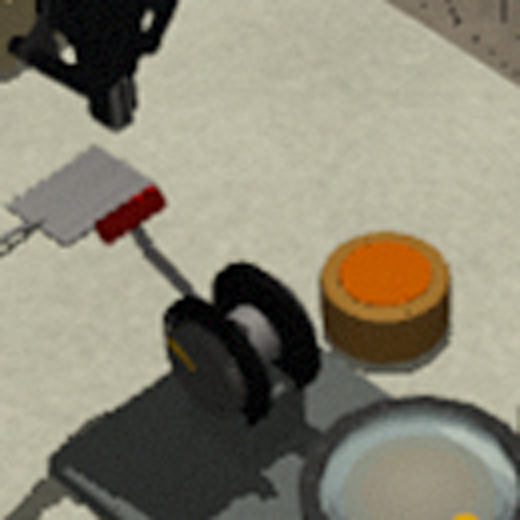

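View pics/top9.png

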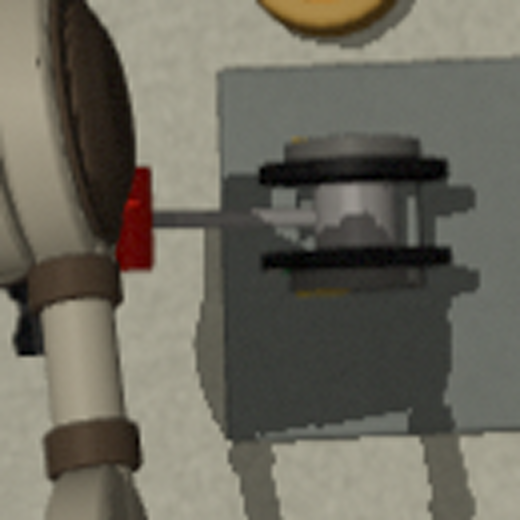

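Emit:
carry_out(targets=[[[0.4, -0.2, 0], [-0.4, -0.4, 1.5], 0], [[0.4, -0.2, 0], [-0.5, -0.4, 2.8], 0], [[0.4, -0.2, 0], [-0.4, -0.4, 3.8], 0], [[0.4, -0.2, 0], [-0.1, -0.4, 4.8], 0], [[0.4, -0.2, 0], [-0.1, -0.4, 4.8], 0]])

```text
time: 9.1
tool_pos: [0.55, 0.2179, 0.1357]
tool_rot: [-2.168, -2.272, 0.0]
contact_force: [-0.3, -0.5, -0.0]
grip_width: -0.0002
```

```bash
python3 d.py .3,0 .45,0 .6,0 .7,0 .8,0
```

```text
machine y rel hub 0.10444922846008615 x -0.0002140757819591458
now [0.55   0.2179 0.1357] jaw 2.7 F [-0.3 -0.5 -0. ] w -0.0002 t 9.1 q [0.17 0.26 1.61 0.   1.27 0.13]
turn [-0.03, -0.02, 0.42] shift cm [0.43, 0.03, 1.53]
turn [-0.03, -0.02, 0.42] shift cm [0.55, 0.03, 3.17]
turn [-0.03, -0.02, 0.42] shift cm [0.43, 0.03, 4.82]
turn [-0.03, -0.02, 0.42] shift cm [0.21, 0.03, 5.9]
turn [-0.03, -0.02, 0.42] shift cm [-0.11, 0.02, 6.95]
```

The contact force is zero where I expected contact, so I'll look before pressing on.

```bash
cat > v.py <<'E'
from h import *
import sys
s=robot.sense(); p=viewer.snapshot('side'); u,v,w,h=215,160,130,130
cr=cv2.resize(p['img'][v:v+h,u:u+w],None,fx=4,fy=4,interpolation=cv2.INTER_CUBIC)[:,:,::-1].copy()
x,y=proj(p,[s['tool_pos']])[0]; cv2.circle(cr,(int((x-u+.5)*4),int((y-v+.5)*4)),3,(255,255,0),-1)
cv2.imwrite('pics/%s.png'%sys.argv[1],cr); print(x,y,s['contact_force'])
E
python3 v.py s10
```

```text
245.95778359384104 204.79214384702522 [-0.34207411 -0.53759276 -0.02684115]
```

View pics/s10.png

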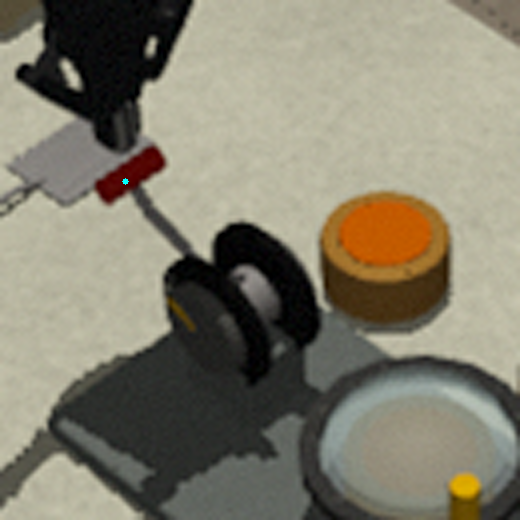

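Run:
```python
from h import *
for n in ('side','top'):
    p=viewer.snapshot(n)
    c=cloud(p,np.ones((480,640),bool)); k=(abs(c[:,0]-.55)<.06)&(abs(c[:,1]-.218)<.05)&(c[:,2]>.1)&(c[:,2]<.25)
    c=c[k]; 
    o=np.argsort(c[:,2]); print(n,len(c)); 
    if n=='side':
        r,cc=np.mgrid[195:206,238:252:2]; m=np.zeros((480,640),bool)
        for rr in range(190,208):
            row=[]
            for q in (241,243,245,247,249,251):
                m[:]=0;m[rr,q]=1; x=cloud(p,m); row.append(str(np.round(x[0]*1000).astype(int)) if len(x) else '-')
            print(rr,*row,p['img'][rr,245])
```

```text
side 647
190 [538 214 196] [542 210 196] [544 205 198] [551 207 192] [557 207 189] [687 384  -3] [61 62 56]
191 [536 211 196] [540 209 194] [545 208 192] [552 209 188] [556 206 186] [681 375   3] [59 57 52]
192 [536 212 192] [540 210 190] [545 208 189] [550 206 187] [556 207 183] [681 376  -2] [59 58 51]
193 [536 213 187] [541 211 187] [546 209 184] [547 203 188] [558 210 176] [678 372  -2] [61 60 59]
194 [539 218 179] [540 210 184] [542 204 186] [548 204 183] [555 206 178] [676 370  -3] [62 62 58]
195 [538 216 178] [540 210 181] [546 212 176] [549 207 177] [554 206 174] [673 366  -2] [64 61 59]
196 [645 377   4] [539 210 178] [545 209 175] [548 206 175] [556 208 169] [663 353   8] [58 61 55]Traceback (most recent call last):
  File "<stdin>", line 12, in <module>
  File "h.py", line 13, in cloud
    r,c=np.nonzero(mask&(p['depth']>0)); o,d=ray(p,np.c_[c,r]); return o+d*p['depth'][r,c][:,None]
                                             ~~~^^^^^^^^^^^^^^
  File "h.py", line 10, in ray
    n=cv2.undistortPoints(np.array(uv,float).reshape(-1,1,2),np.array(p['K'],float),dist(p)).reshape(-1,2)
      ~~~~~~~~~~~~~~~~~~~^^^^^^^^^^^^^^^^^^^^^^^^^^^^^^^^^^^^^^^^^^^^^^^^^^^^^^^^^^^^^^^^^^^
cv2.error: OpenCV(4.12.0) /io/opencv/modules/calib3d/src/undistort.dispatch.cpp:347: error: (-215:Assertion failed) CV_IS_MAT(_src) && CV_IS_MAT(_dst) && (_src->rows == 1 || _src->cols == 1) && (_dst->rows == 1 || _dst->cols == 1) && _src->cols + _src->rows - 1 == _dst->rows + _dst->cols - 1 && (CV_MAT_TYPE(_src->type) == CV_32FC2 || CV_MAT_TYPE(_src->type) == CV_64FC2) && (CV_MAT_TYPE(_dst->type) == CV_32FC2 || CV_MAT_TYPE(_dst->type) == CV_64FC2) in function 'cvUndistortPointsInternal'
```

Run:
```python
from h import *
p=viewer.snapshot('side')
for rr in range(195,216):
    row=[]
    for q in (241,243,245,247,249,251):
        d=p['depth'][rr,q]; o,dd=ray(p,[[q,rr]]); x=o+dd[0]*d
        row.append(str(np.round(x*1000).astype(int))+('R' if p['img'][rr,q,0]>80 and p['img'][rr,q,1]<50 else '') if d>0 else '-')
    print(rr,*row)
s=robot.sense(); print(s['tool_pos'],s['qpos'],s['time'])
```

```text
195 [538 217 177] [540 211 179] [544 208 179] [547 203 181] [555 207 173] [667 358   6]
196 [645 377   4] [538 209 179] [545 211 174] [547 204 177] [661 359   5] [665 355   6]
197 [645 378  -1] [646 370   4] [546 212 169] [548 206 171] [662 361   0] [665 356   1]
198 [639 369   5] [644 366   4] [647 361   5] [654 361   0] [658 356   1] [565 213 153]
199 [634 362   8] [643 365   1] [646 360   2] [646 350   9] [563 220 147] [562 210 153]R
200 [635 364   3] [640 362   1] [641 354   6] [556 220 147]R [557 212 151]R [560 208 152]R
201 [632 362   2] [639 361  -2] [638 350   6]R [548 208 156] [556 212 149]R [558 206 152]R
202 [627 354   6] [634 354   2] [546 215 150] [549 211 150]R [555 210 147]R [558 206 148]R
203 [623 349   9] [540 215 150] [540 206 156]R [546 207 152]R [553 208 147]R [558 207 144]
204 [534 216 150]R [538 212 150]R [541 208 151]R [543 202 153]R [550 204 148] [555 203 145]
205 [531 212 151]R [533 207 153]R [538 205 151]R [543 203 149] [551 205 143] [554 202 143]
206 - [535 209 147]R [540 208 145] [545 206 143] [549 203 143] [640 326   1]
207 [526 205 152] [532 206 148]R [5
[... 167 characters left out ...]
03 145] [538 207 136] [627 328  -4] [546 201 136] [553 201 130]
210 [528 210 137] [531 206 138] [620 329  -3] [621 320   1] [546 202 131] [552 201 128]
211 [609 333  -3] [608 321   5] [613 319   3] [622 322  -5] [624 316  -2] [548 196 130]
212 [607 331  -4] [610 325  -2] [612 318   1] [618 317  -2] [624 315  -4] [548 197 126]
213 [599 320   4] [608 323  -4] [610 316  -1] [616 314  -2] [618 308   0] [547 196 123]
214 [601 324  -4] - [609 315  -3] [612 310  -1] [615 303   2] [618 299   2]
215 - [602 315  -2] [605 310   0] [611 309  -4] [612 300   1] [618 299  -2]
[0.55185007 0.21806062 0.13848347] [1.72722602e-01 2.54199833e-01 1.61173446e+00 2.24829727e-04
 1.27157760e+00 1.25815563e-01] 9.25
```

The depth image puts the fingertips at about z = 0.168, just above the bar, which hasn't moved. That's about 30 mm higher than the reported TCP. From here I'll go down guided by force and pictures.

Emit:
carry_out(targets=[[[0, 0, 0], [0, 0, 0.5], 0], [[0, 0, 0], [0, 0, 1.0], 0], [[0, 0, 0], [0, 0, 1.5], 0], [[0, 0, 0], [0, 0, 2.0], 0], [[0, 0, 0], [0, 0, 2.0], 0]])

```text
time: 9.75
tool_pos: [0.5521, 0.2188, 0.1187]
tool_rot: [2.168, 2.272, 0.007]
contact_force: [-1.9, 1.7, 5.4]
grip_width: -0.0
```

```bash
python3 v.py s11; python3 d.py .3,0
```

```text
246.96005511569615 209.09789414014304 [-1.87214112  1.71992909  5.4489902 ]
machine y rel hub 0.1051047620304295 x 0.0018755920252170632
now [0.5521 0.2187 0.119 ] jaw 2.7 F [-2.3  0.8  5.7] w -0.0001 t 9.8 q [0.17 0.27 1.63 0.   1.23 0.13]
turn [0.26, -0.09, 0.43] shift cm [0.37, -0.18, -0.15]
```

View pics/s11.png

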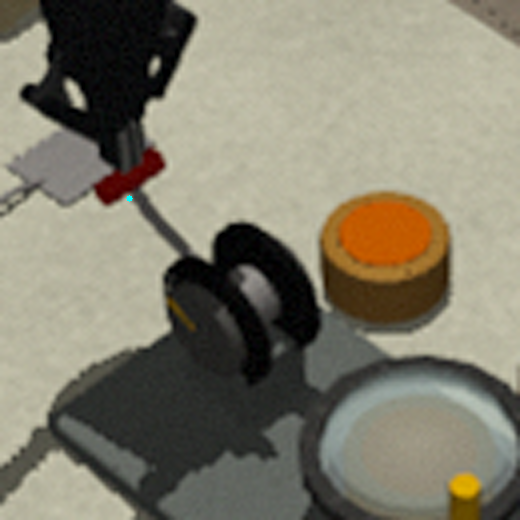

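```bash
python3 d.py 0.1,-.033 .2,-.033 .3,-.033 .4,-.033 .5,-.033
```

```text
machine y rel hub 0.1051047620304295 x 0.0018755920252170632
now [0.5521 0.2187 0.119 ] jaw 2.7 F [-2.3  0.8  5.7] w -0.0001 t 9.8 q [0.17 0.27 1.63 0.   1.23 0.13]
turn [0.26, -0.09, 0.43] shift cm [-0.18, -0.19, 1.02]
turn [0.26, -0.09, 0.43] shift cm [0.15, -0.2, 2.07]
turn [0.26, -0.09, 0.43] shift cm [0.36, -0.2, 3.15]
turn [0.26, -0.09, 0.43] shift cm [0.47, -0.2, 4.25]
turn [0.26, -0.09, 0.43] shift cm [0.47, -0.21, 5.35]
```

Emit:
carry_out(targets=[[[0, 0, 0], [0, -0.1, 0.7], 0], [[0, 0, 0], [0.1, -0.1, 1.4], 0], [[0, 0, 0], [0.3, -0.1, 2.1], 0], [[0, 0, 0], [0.3, -0.1, 2.8], 0], [[0, 0, 0], [0.3, -0.1, 2.8], 0]])

```text
time: 10.3
tool_pos: [0.5512, 0.2219, 0.0904]
tool_rot: [2.167, 2.272, 0.008]
contact_force: [1.1, 2.0, 4.9]
grip_width: 0.0003
```

```bash
python3 v.py s12; python3 d.py .5,-.033 .6,-.033 .7,-.033 .8,-.033 .9,-.033
```

```text
246.91777139548086 216.5540604682988 [1.05181103 2.04761428 4.85348401]
machine y rel hub 0.10826251040083272 x 0.0011514913666312756
now [0.5513 0.2218 0.0909] jaw 2.7 F [0.8 2.  3.9] w -0.0002 t 10.35 q [0.18 0.31 1.65 0.   1.18 0.13]
turn [0.27, -0.11, 0.43] shift cm [0.16, -0.13, 2.54]
turn [0.27, -0.11, 0.43] shift cm [0.04, -0.13, 3.64]
turn [0.27, -0.11, 0.43] shift cm [-0.18, -0.14, 4.71]
turn [0.27, -0.11, 0.43] shift cm [-0.5, -0.15, 5.76]
turn [0.27, -0.11, 0.43] shift cm [-0.93, -0.15, 6.78]
```

View pics/s12.png

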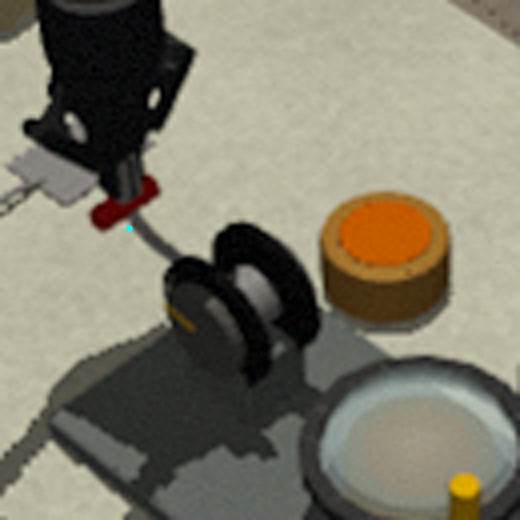

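The bar is going down with the fingers. I'll add a bar-angle estimate from its pixels and keep going.

Emit:
carry_out(targets=[[[0, 0, 0], [0.2, -0.1, 0.8], 0], [[0, 0, 0], [0.2, -0.1, 1.6], 0], [[0, 0, 0], [0.2, -0.1, 2.4], 0], [[0, 0, 0], [0, -0.1, 3.0], 0], [[0, 0, 0], [0, -0.1, 3.6], 0]])

```text
time: 10.85
tool_pos: [0.5506, 0.2215, 0.055]
tool_rot: [2.167, 2.271, 0.007]
contact_force: [-0.7, 1.5, 7.4]
grip_width: 0.0002
```

```bash
cat > e.py <<'E'
from h import *
import sys
yv=np.array([-np.sin(YAW),np.cos(YAW)]); xv=np.array([yv[1],-yv[0]]); hub=A+.155*yv
p=viewer.snapshot('side')
a=p['img'].astype(int); m=(a[...,0]>50)&(a[...,0]>2.2*a[...,1])&(a[...,0]>2.2*a[...,2]); m[:185]=0;m[260:]=0;m[:,:225]=0;m[:,275:]=0
k,l,st,ce=cv2.connectedComponentsWithStats(m.astype(np.uint8)); i=1+np.argmax(st[1:,4]); print(st[i],ce[i])
c=cloud(p,l==i); print('red median',np.median(c,0), np.percentile(c,[5,95],axis=0).round(3).tolist())
r,cc=np.nonzero(l==i)
def bar(q): b=np.r_[hub+.110*np.cos(q-.45)*yv,.095-.110*np.sin(q-.45)]; return b
# silhouettes of bar cylinder ends: compare lower edge extents
for q in np.arange(0,1.2,.1):
    b=bar(q); ring=[]
    for e in (-.024,.024):
        for t in np.linspace(0,2*np.pi,24): ring.append(b+np.r_[xv*e+yv*.009*np.cos(t),.009*np.sin(t)])
    uv=proj(p,ring); print(round(q,2),'bbox',uv.min(0).round(1),uv.max(0).round(1),'ctr',proj(p,[b])[0].round(1))
x=p['img'][160:290,215:345]; cv2.imwrite('pics/%s.png'%sys.argv[1],cv2.resize(x,None,fx=4.5,fy=4.5,interpolation=cv2.INTER_CUBIC)[:,:,::-1])
E
python3 e.py s13;python3 d.py .8,-.033 .9,-.033
```

```text
[239 214  17  13  71] [246.28169014 220.95774648]
red median [0.53944687 0.2161133  0.0825972 ] [[0.527, 0.211, 0.075], [0.571, 0.224, 0.09]]
0.0 bbox [237.7 196. ] [256.6 211.5] ctr [247.2 203.7]
0.1 bbox [237.  198.2] [255.8 213.6] ctr [246.4 205.8]
0.2 bbox [236.6 200.6] [255.2 215.9] ctr [246.  208.2]
0.3 bbox [236.5 203.3] [255.  218.5] ctr [245.8 210.9]
0.4 bbox [236.6 206.2] [255.1 221.4] ctr [245.9 213.7]
0.5 bbox [237.1 209.2] [255.4 224.4] ctr [246.3 216.7]
0.6 bbox [237.8 212.4] [256.  227.6] ctr [246.9 219.9]
0.7 bbox [238.7 215.8] [256.9 230.9] ctr [247.8 223.3]
0.8 bbox [239.9 219.2] [258.  234.3] ctr [249.  226.7]
0.9 bbox [241.4 222.7] [259.4 237.7] ctr [250.4 230.1]
1.0 bbox [243.  226.2] [261.  241.2] ctr [252.  233.7]
1.1 bbox [244.9 229.7] [262.8 244.8] ctr [253.9 237.2]
machine y rel hub 0.1077915719343525 x 0.0003773661674998541
now [0.5505 0.2213 0.0541] jaw 2.7 F [0.8 2.4 5.7] w 0.0003 t 10.9 q [0.18 0.35 1.67 0.   1.11 0.13]
turn [0.27, -0.08, 0.41] shift cm [-0.45, -0.05, 2.08]
turn [0.27, -0.08, 0.41] shift cm [-0.88, -0.06, 3.09]
```

View pics/s13.png

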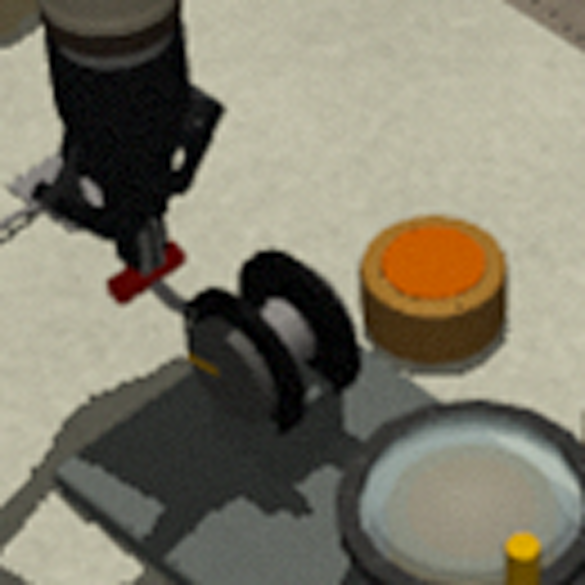

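The bar's box of 239–256 by 214–227 gives dial ≈ 0.6, which agrees with the tool height and the 33 mm offset. I'll approach the third click slowly.

Emit:
carry_out(targets=[[[0, 0, 0], [-0.1, 0, 0.7], 0], [[0, 0, 0], [-0.2, 0, 1.3], 0], [[0, 0, 0], [-0.4, 0, 1.9], 0], [[0, 0, 0], [-0.6, 0, 2.5], 0], [[0, 0, 0], [-0.7, 0, 2.7], 0]])

```text
time: 11.4
tool_pos: [0.551, 0.2143, 0.0268]
tool_rot: [2.168, 2.271, 0.007]
contact_force: [-0.7, 2.5, 4.9]
grip_width: 0.0002
```

```bash
python3 e.py s14|egrep -v '^0.[0-6]';python3 d.py .9,-.033
```

```text
[242 223  16  13  70] [249.28571429 229.82857143]
red median [0.53981402 0.20754309 0.05455042] [[0.527, 0.202, 0.05], [0.57, 0.217, 0.065]]
0.7 bbox [238.7 215.8] [256.9 230.9] ctr [247.8 223.3]
0.8 bbox [239.9 219.2] [258.  234.3] ctr [249.  226.7]
0.9 bbox [241.4 222.7] [259.4 237.7] ctr [250.4 230.1]
1.0 bbox [243.  226.2] [261.  241.2] ctr [252.  233.7]
1.1 bbox [244.9 229.7] [262.8 244.8] ctr [253.9 237.2]
machine y rel hub 0.10069782186354549 x 0.0005182131089176145
now [0.5509 0.2142 0.0267] jaw 2.7 F [0.5 3.8 5.6] w -0.0003 t 11.45 q [0.17 0.39 1.69 0.   1.06 0.12]
turn [0.26, -0.09, 0.39] shift cm [-0.17, -0.05, 0.36]
```

View pics/s14.png

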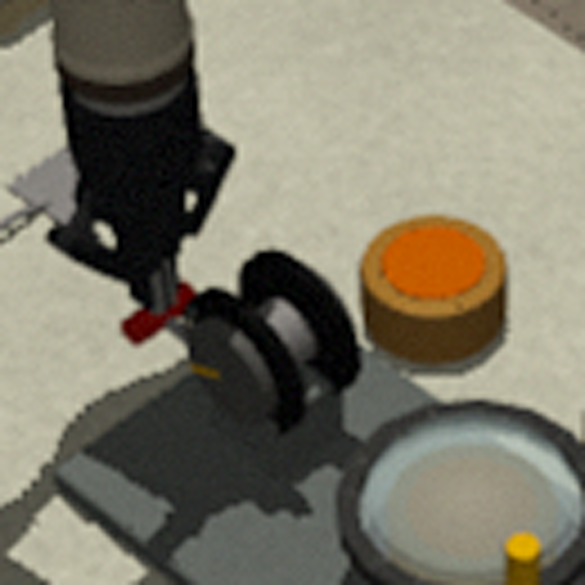

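Emit:
carry_out(targets=[[[0, 0, 0], [-0.1, 0, 0.2], 0], [[0, 0, 0], [-0.2, 0, 0.4], 0], [[0, 0, 0], [-0.2, 0, 0.4], 0], [[0, 0, 0], [-0.2, 0, 0.4], 0]])

```text
time: 11.85
tool_pos: [0.5511, 0.2128, 0.0233]
tool_rot: [2.169, 2.271, 0.008]
contact_force: [-1.3, 4.3, 7.3]
grip_width: 0.0
```

```bash
python3 e.py s15|egrep -v '^0.[0-6]';python3 d.py .9,-.033
python3 - <<'E'
from h import *
p=viewer.snapshot('side'); cv2.imwrite('pics/s15d.png',cv2.resize(p['img'][215:265,240:305],None,fx=12,fy=12,interpolation=cv2.INTER_CUBIC)[:,:,::-1])
o=cv2.imread('pics/side0.png'); cv2.imwrite('pics/s0d.png',cv2.resize(o[215:265,240:305],None,fx=12,fy=12,interpolation=cv2.INTER_CUBIC))
yv=np.array([-np.sin(YAW),np.cos(YAW)]); xv=np.array([yv[1],-yv[0]]); hub=A+.155*yv
def pt(r,a,dx=-.036): return np.r_[hub+xv*dx+yv*r*np.cos(a),.095+r*np.sin(a)]
for n,im in (('now',p['img']),('rest',o[:,:,::-1])):
    hsv=cv2.cvtColor(np.ascontiguousarray(im),cv2.COLOR_RGB2HSV); H,S,V=hsv[...,0],hsv[...,1],hsv[...,2]
    m=(H>15)&(H<35)&(S>90)&(V>60); r,c=np.nonzero(m); k=(c>250)&(c<285)&(r>225)&(r<260); r,c=r[k],c[k]
    o_,d=ray(p,np.c_[c,r]); xn=np.r_[xv,0]; t=((np.r_[hub,.095]-.036*xn-o_)@xn)/(d@xn); X=o_+d*t[:,None]
    u=(X[:,:2]-hub)@yv; z=X[:,2]-.095; print(n,len(r),'pointer angle',np.arctan2(z.mean(),u.mean()),'r',np.hypot(u,z).round(3).tolist())
E
```

```text
[243 224  15  13  63] [249.17460317 231.44444444]
red median [0.53938475 0.2063147  0.05151097] [[0.527, 0.202, 0.044], [0.565, 0.214, 0.062]]
0.7 bbox [238.7 215.8] [256.9 230.9] ctr [247.8 223.3]
0.8 bbox [239.9 219.2] [258.  234.3] ctr [249.  226.7]
0.9 bbox [241.4 222.7] [259.4 237.7] ctr [250.4 230.1]
1.0 bbox [243.  226.2] [261.  241.2] ctr [252.  233.7]
1.1 bbox [244.9 229.7] [262.8 244.8] ctr [253.9 237.2]
machine y rel hub 0.0992774443560837 x 0.0006720623367620111
now [0.5511 0.2128 0.0233] jaw 2.6 F [-1.2  5.6  7. ] w 0.0002 t 11.9 q [0.16 0.39 1.69 0.   1.06 0.12]
turn [0.27, -0.15, 0.39] shift cm [-0.02, -0.07, 0.01]
now 12 pointer angle -0.434702069888047 r [0.026, 0.033, 0.028, 0.023, 0.018, 0.013, 0.009, 0.025, 0.02, 0.015, 0.01, 0.006]
rest 16 pointer angle 0.48435922264635695 r [0.029, 0.027, 0.028, 0.025, 0.023, 0.024, 0.021, 0.02, 0.02, 0.018, 0.016, 0.014, 0.013, 0.011, 0.009, 0.008]
```

View pics/s15d.png

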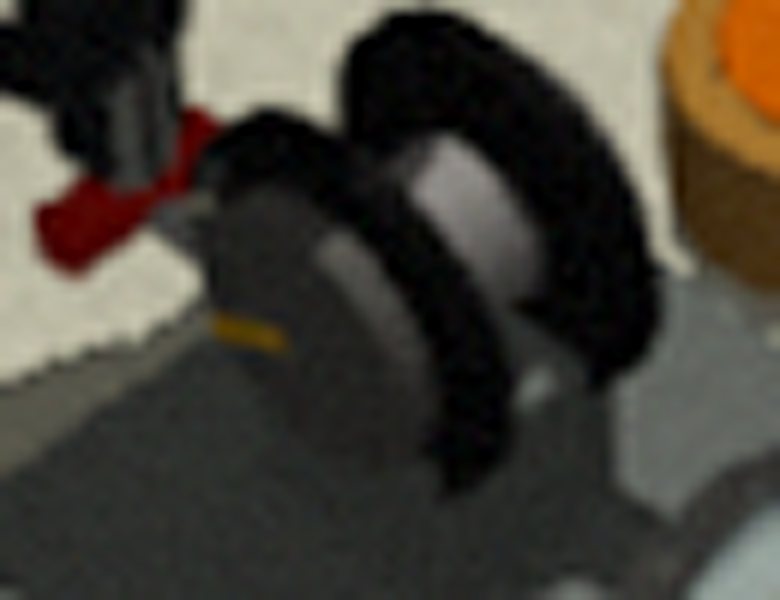

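View pics/s15.png

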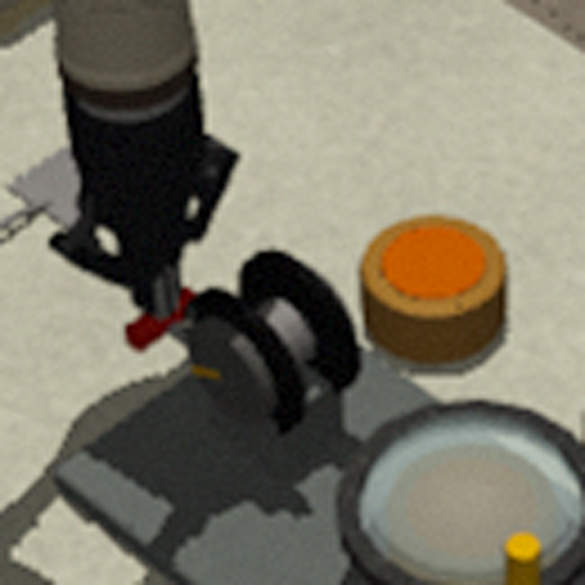

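Pointer, bar and tool height all give 0.89–0.92, with 7 N up on the tool as expected at the third click. Last I'll check for drift, the ring and the loose things, then hand it in.

```bash
python3 - <<'E'
from h import *
p=viewer.snapshot('top'); save(p,'t16'); c=yellow_top(p,.128); g=c.mean(0); print('post',len(c),g,ang(g[:2]))
for q in ['cheese_a','jar','spatula']:
    for m in models.silhouettes(p,q)[:2]: print(q,round(m['score'],2),np.round(m['point']))
for i in range(6):
    p=viewer.snapshot('side'); s=robot.sense(); print(s['time'],np.round(s['tool_pos'],4),np.round(s['contact_force'],1))
E
python3 e.py s16|head -2
```

```text
post 69 [ 0.52934694 -0.11092223  0.13389773] (np.float64(1.1105579183119625), np.float64(0.07627429577880983))
cheese_a 0.85 [201. 365.]
cheese_a 0.66 [206. 279.]
jar 0.87 [268. 457.]
spatula 0.68 [236. 161.]
spatula 0.37 [204. 280.]
12.2 [0.5511 0.2128 0.0234] [-0.4  4.6  7.6]
12.25 [0.5511 0.2128 0.0233] [-0.9  4.4  7.4]
12.3 [0.5511 0.2128 0.0233] [-1.5  5.1  7.2]
12.35 [0.5511 0.2129 0.0233] [-0.8  4.4  7.5]
12.4 [0.5511 0.2128 0.0233] [-2.2  4.7  6.8]
12.45 [0.5511 0.2128 0.0233] [-1.4  4.1  8. ]
[243 224  15  13  65] [249.35384615 231.32307692]
red median [0.54049254 0.20678438 0.05109733] [[0.528, 0.201, 0.044], [0.569, 0.217, 0.06]]
```

View pics/t16.png

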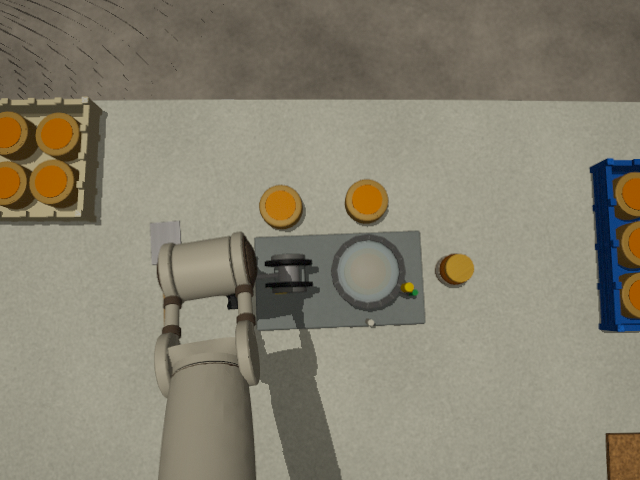

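The post stands at green (409,287), the cheeses, jar and spatula are where they were, and the hold is steady.

```bash
python3 -c "
from plant import job_done
print(job_done())"
```

```text
the job is handed in; nothing more can be done
None
```

I turned the lock ring by its yellow post to the green mark. Then I pressed the red bar down to the third click with closed fingers and handed the job in at about 12.5 s, still holding it there.

**Ring:** after release, the top view put the post at 1.111 rad and the green mark at 1.108. The side view gave 1.076 and 1.086. A top view just before hand-in still read 1.111.

**Dial:** the target is 0.90 rad. I got about 0.92 from the pointer, 0.90 from the bar's outline and 0.89 from the tool height. The push was steady at about 7 N, with no drift over the last readings. I couldn't make out the green dot itself at this resolution, so these three estimates are what place the pointer there.

**Loose things:** the cheeses and the jar are where they started. The part of the spatula not hidden by the arm also looks unmoved.

**Disagreements:**
- **Fingertip height:** the closed fingertips met the bar about 33 mm above the reported TCP height. I found contact by force and pictures, and included that offset in the tool-height figure.
- **Grip width:** the gripper read about 15 mm on the 18 mm post.

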